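# Thread the ram into the specimen press and hold it

### The job

Fit the ram of the specimen levelling press: lift the long plain rod out of the parts block and lower it gently, without ever forcing it, through the upper bushing and then on through the lower one, until about 10 mm of it sticks out below the lower bushing. Nothing in the press holds it yet, so finish with it still in the gripper, held still at that height, so that I can screw the pad on from below. Leave the other rods and everything else on the bench where they are.

Things in the scene. Friction and masses are not known exactly. Their poses are not given: they have to be found in the camera images.
- ram_mid (a point): middle of the press ram: the longest of the three steel rods upright in the parts block, plain, no head, diameter 12 mm, length 160 mm, about 140 g, both ends alike with a 2 mm chamfer. At first it stands loosely in its bore, 115 mm sticking out. This point is half-way along its axis; z runs along the rod to the end that is up at the start
- ram_foot (a point): centre of the end face of the ram that is down at the start, 80 mm from ram_mid; z as for ram_mid
- ram_top (a point): centre of the end face of the ram that is up at the start, 80 mm from ram_mid
- block: wooden parts block, fixed, 70 x 190 mm, 60 mm high, with three upright bores of 13 mm in a row along its y axis, 60 mm apart, 45 mm deep, the middle one at its centre; a rod stands in each, and which rod is in which bore changes. Origin under its centre, z up, x across the row
- press: specimen levelling press without its ram, fixed: grey cast base 110 x 185 x 16 mm with a round steel anvil (top 22 mm above the bench) and, 92 mm from the bushing axis on its -x side, a column that carries two arms, one above the other, each with a round bushed hub on its end. Nothing on it is higher than 152 mm. Origin on the bench under the bushing axis, z up, x to the open side
- upper_mouth (a point): centre of the top opening of the upper bushing, 150 mm above the bench. Its hub is 42 mm wide and 18 mm high (132 to 150 mm above the bench). Bronze bushing, upright bore 14 mm, countersunk at the top to 20 mm wide over 6 mm of depth; z up along the axis. Bronze and ram are scored if pressed together with 30 N or more
- lower_mouth (a point): centre of the top opening of the lower bushing, 86 mm above the bench, on the same upright axis as the upper one; its hub and bushing have the same sizes and countersink (68 to 86 mm above the bench); z up
- lower_exit (a point): centre of the bottom opening of the lower bushing, same axis, 68 mm above the bench, 46 mm above the anvil; z up. Nothing in the bushings grips the ram: let go, it drops on the anvil
- short_rod: plain steel rod, diameter 12 mm, 100 mm long, upright in the parts block; another part, not needed
- headed_rod: steel rod, diameter 12 mm, 118 mm long in all, with a 24 mm wide, 12 mm thick head on top; upright in the parts block, not needed
- mount_a: round black resin specimen mount, diameter 30 mm, 20 mm high; origin under its centre
- mount_b: a second such specimen mount, diameter 30 mm, 20 mm high; origin under its centre
- press_knob: black mushroom hand knob of the press, diameter 42 mm, 36 mm high, standing on the bench; origin under its centre
- press_pad: steel foot pad of the press, a disc of diameter 42 mm with a stub on it, 18 mm high, lying on the bench; origin under its centre
- objective: microscope objective lens standing on its thread, diameter 29 mm, 44 mm high; origin under its centre
- slide_box: closed box for glass slides, 87 x 107 x 36 mm high; origin under its centre
- driver: screwdriver with a black handle, 170 mm long, lying on the bench; origin under its middle
Mind the look-alikes: they are no part of the job. What is shaped like the block but red is not meant.

How it is judged:
By the outcome, as a careful person would: the job done as asked, in the order asked, and still so for the second after the job is handed in, while the arm keeps its last pose, push and grip.
It also fails if it takes over 51 s, if anything falls off the work surface, if the arm or the gripper's body presses on something with over 40 N, if the wrist force passes 120 N, or if a joint passes its speed limit or range.

### The arm

A 6-joint arm with a two-finger parallel gripper is mounted at the origin on the work surface. World frame = base frame: x ahead of the robot, y to its left, z up, the work surface at z = 0. Lengths are in mm, angles in degrees, forces in N, time in s.
With the tool pointing down it reaches from about 275 to 1000 mm from the base axis. Payload 8.4 kg.
Tool frame: the origin (TCP) lies between the finger pads; the fingertips stand 22 mm ahead of it and the grasp point (between the pads) lies 3 mm ahead of it (manip.tips_ahead is the y of the fingertips in the tool frame, in mm); y points along the fingers, x is the direction in which the jaws open and shut, and the axes are right-handed (so a half turn about y gives the same grasp; the last joint's range is limited). The gripper opens to 85 mm and grips with 20 to 120 N. Pads are 22 mm wide; open, the fingers measure 114 mm over their backs; the gripper's body (76 mm by 85 mm) begins 54 mm behind the grasp point. The pads swing forward as they close: fully open they stand 13 mm farther back than shut.
Start: joints at [-72.445, 20.225, 93.587, -0, 66.188, -0.138], TCP at [189.946, -595.44, 253.281] pointing down, gripper open.
Joint ranges: [-150.9, 150.9], [-52.94, 120.26], [3.33, 152.33], [-74.26, 254.26], [0, 154.13], [-172.89, 172.89]. Speed limits (degrees/s): [127.2, 127.2, 159.86, 180, 180, 180].

### API

Orientations are given as [roll, pitch, yaw] about the fixed x, y, z axes, in that order (R = Rz(yaw) Ry(pitch) Rx(roll)).
In Python, from cell import get_obs, imaging, manip gives the robot as it stands.
- The arm moves only by the tool apply_moves, never from a script. Its argument "steps" is a list of rows, each a list of 4 numbers: the shift along the tool's x, y, z in cm, then the turn about the tool's y in rad. In form: [[dx, dy, dz, roll], ...]. A call has 1 to 5 rows; each row is the pose to reach, as a shift and turn from the pose commanded when the call began, along the tool's axes at that moment; what a row does not reach only later rows make up. A row lasts 1/8 s, in which the tool goes at most 62.5 mm and 10.7 degrees, less where a joint would pass 70% of its speed; a pose out of reach is approached as far as the arm can. A call with a gripper value outside its range is refused whole. "gripper" is the opening, from 0 (shut) to 1 (fully open), set as the call begins (left out, the last holds). The fingers move at their own pace and stop on an object; "force" is the grip in N (left out, the last holds). Time passes only in rows, so rows that repeat a pose let the fingers close. It gives the time, the measured TCP pose, the force and the opening at its end, in the units of the state.
- get_obs(): the state, without advancing time (a new reading comes with each control period).
- imaging.snapshot(name): name is "side" or "top" or "wrist"; returns the picture (400x640x3 uint8, red, green, blue); there is no depth.
- imaging.camera_info(name): a dict with "vfov" (degrees; the focal length in pixels is half the picture's height over the tangent of half this angle, whatever the lens; pixels are square), "cx", "cy" (the principal point, pixels), "k1" (the pictures are not rectified: a ray, as slopes to the right and down, at radius r is drawn at 1 + k1 r^2 times it, then the intrinsics apply), "rvec" (rotation vector, rad) and "tvec" (3), from world to camera coordinates, as OpenCV has them. Camera axes: x right, y down, z forward; pixel columns grow to the right and rows downward; lengths in mm; the calibration is good to about 2 mm. A picture is of the moment at which its call begins: read the wrist's pose just before it. camera_info takes no time and is no camera call; for the wrist camera it gives the pose at the moment of the call.
- manip.sign_off(): hands the job in, once; it reports no verdict.
The state is a dict: "clock": time; "joints": joint angles; "qvel": joint speeds; "effort": joint torques, N m; "ee_pos": TCP position; "orientation": TCP orientation; "wrist_force": force on the tool from outside, world axes, zero at the start; "moment": the same for the moment, N m; "opening": opening from 0.0 (shut) to 1.0 (fully open).
Only numpy, scipy, OpenCV 4.12 (cv2) and the standard library are available. Lean on these libraries where they do the work, as an engineer would, in place of code of your own. Each camera call takes 0.05 s, during which the arm holds its last target.

## Working session

There is one attempt and no reset: what is moved stays moved. The work goes in short steps, Python scripts to look and compute and a tool call to move; the robot and the scene stay as the last step left them, time stands still between calls to the robot, and variables do not carry over. Pictures are saved under pics/ and viewed, and the job is handed in when it is done.

Besides the shell and the picture viewer there is one more tool, called after "Request:" as name(argument=value, ...), one argument or row to a line, values as JSON. apply_moves: Moves the arm, as the interface text tells. Its arguments: {"type":"object","properties":{"steps":{"type":"array"},"gripper":{"type":"number"},"force":{"type":"number"}},"required":["steps"]}

```bash
mkdir -p pics; ls; python3 - <<'E'
from cell import get_obs, imaging, manip
import cv2
for n in ("side","top","wrist"):
    i=imaging.camera_info(n); print(n,i)
    cv2.imwrite(f"pics/{n}0.png",imaging.snapshot(n)[:,:,::-1])
print(get_obs())
E
```

```text
pics
side {'vfov': 54.623079070666236, 'cx': 317.17811674529014, 'cy': 193.43009875144185, 'k1': 0.022865357644212027, 'rvec': array([ 2.1597727 , -0.51749717,  0.29084694]), 'tvec': array([-509.64939871,  286.81431246, 1073.81235412])}
top {'vfov': 52.085175297965755, 'cx': 323.6150179791845, 'cy': 204.16685896909303, 'k1': -0.028579899668143418, 'rvec': array([ 2.13638062, -2.1382016 ,  0.20546966]), 'tvec': array([   4.76672863,  627.41757575, 1243.61194733])}
wrist {'vfov': 65.56793838678114, 'cx': 320.19725800578817, 'cy': 198.50613336800572, 'k1': -0.03328965331849216, 'rvec': array([-2.33863815,  1.70695664,  0.25325089]), 'tvec': array([-624.50240115,  -37.61682113,  379.64936198])}
{'clock': 0.15, 'joints': array([-7.24446878e+01,  2.02551432e+01,  9.36170312e+01,  7.09233604e-04,
        6.61883801e+01, -1.36877494e-01]), 'qvel': array([ 0.03440801, -0.11198908, -0.15753613, -0.05694491,  0.13590383,
        0.05246277]), 'effort': array([ 5.26635740e-04, -6.05634999e+01, -3.42339027e+01, -3.74369370e-05,
        6.03576438e-03,  1.55308317e-05]), 'ee_pos': array([ 189.85238904, -595.1290618 ,  252.73167352]), 'orientation': array([-8.99992068e+01,  6.05527291e-02, -7.23080965e+01]), 'wrist_force': array([0.18952327, 0.50846571, 0.70111224]), 'moment': array([-0.02024366, -0.0669152 ,  0.00661704]), 'opening': 0.9997080731255538}
```

View pics/side0.png

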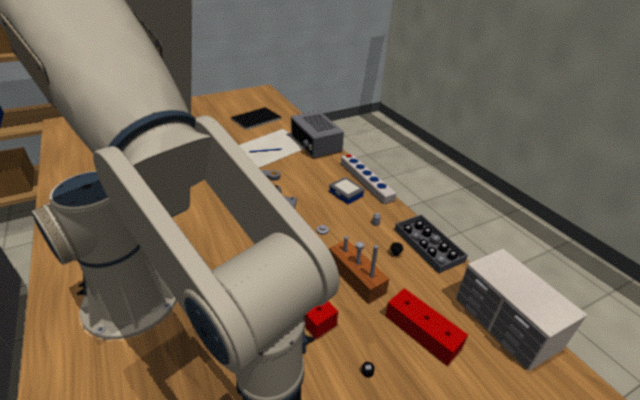

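View pics/top0.png

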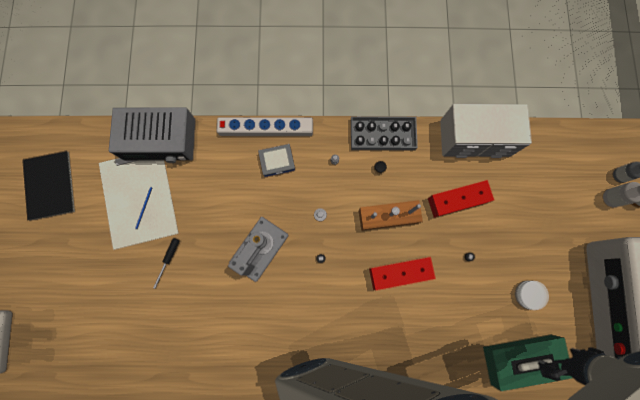

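View pics/wrist0.png

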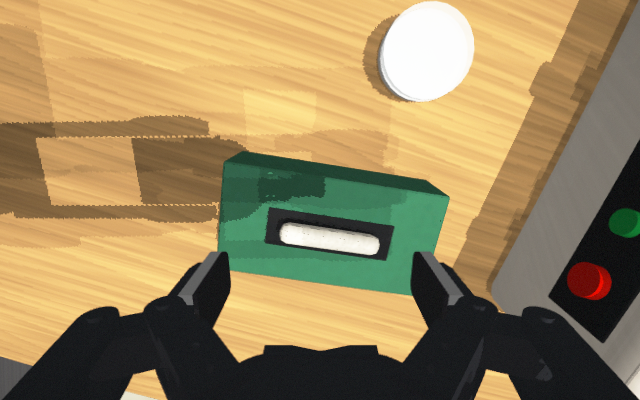

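The top view shows the wooden block near (391,215) with rods at about (374,215), (395,211) and (418,206). The press is near (258,248), with its hub at about (262,240). I'll enlarge both.

```bash
cat > h.py <<'E'
import numpy as np, cv2
from cell import get_obs, imaging, manip
from scipy.spatial.transform import Rotation as Ro
def cam(n):
    i=imaging.camera_info(n); R=cv2.Rodrigues(np.array(i['rvec']))[0]; t=np.array(i['tvec'])
    f=200/np.tan(np.radians(i['vfov']/2)); return R,t,f,i['cx'],i['cy'],i['k1']
def proj(c,P):
    R,t,f,cx,cy,k=c; p=np.atleast_2d(P)@R.T+t; s=p[:,:2]/p[:,2:]; r2=(s**2).sum(1,keepdims=True)
    return s*(1+k*r2)*f+[cx,cy]
def ray(c,uv):
    R,t,f,cx,cy,k=c; d=(np.array(uv,float)-[cx,cy])/f; s=d.copy()
    for _ in range(20): s=d/(1+k*(s@s))
    return -R.T@t, R.T@np.array([s[0],s[1],1])
def onz(c,uv,z):
    o,d=ray(c,uv); return o+d*(z-o[2])/d[2]
def snap(n,f):
    im=imaging.snapshot(n)[:,:,::-1].copy(); cv2.imwrite('pics/'+f,im); return im
def crop(im,x0,y0,x1,y1,s,f):
    cv2.imwrite('pics/'+f,cv2.resize(im[y0:y1,x0:x1],None,fx=s,fy=s,interpolation=cv2.INTER_CUBIC))
E
python3 - <<'E'
from h import *
im=cv2.imread('pics/top0.png')
crop(im,350,190,430,240,9,'t_block.png'); crop(im,220,205,300,285,7,'t_press.png')
im=cv2.imread('pics/side0.png'); crop(im,310,220,410,310,6,'s_block.png')
c=cam('top')
for uv,z in [((374,215),75),((395,211),110),((418,206),175),((262,240),150)]: print(onz(c,uv,z))
E
```

```text
[ 589.69950577 -152.41061118   75.        ]
[ 596.7403885  -211.77578409  110.        ]
[ 600.98283083 -266.41041762  175.        ]
[505.41818614 184.03509161 150.        ]
```

View pics/t_block.png

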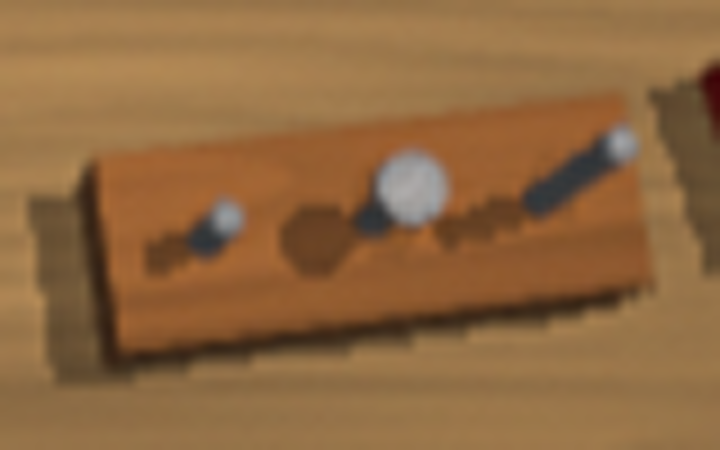

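View pics/t_press.png

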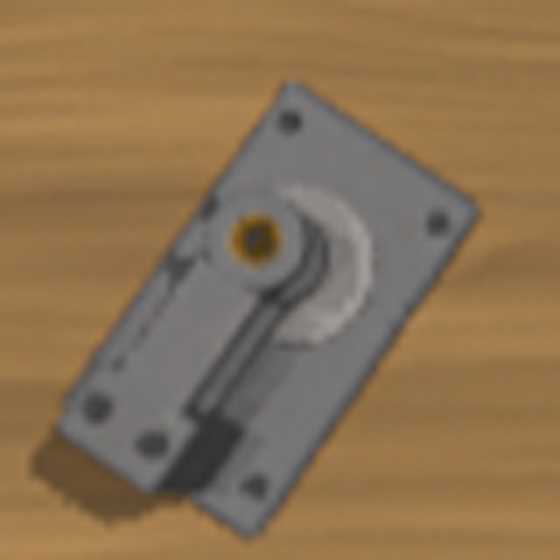

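View pics/s_block.png

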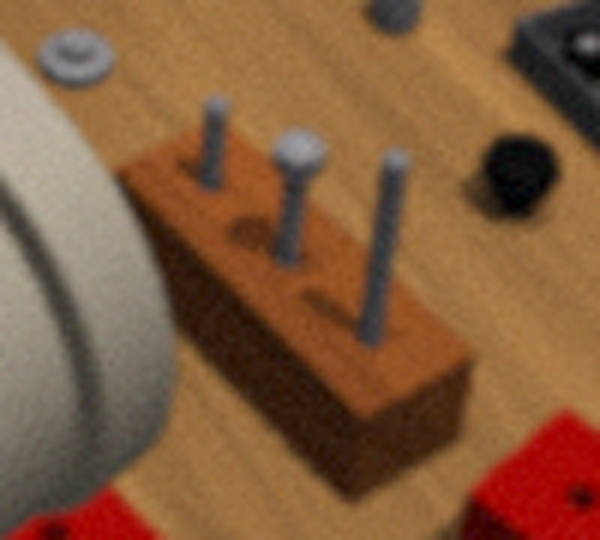

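The ram is the right-hand rod. In the top view its tip is at (418.7,205.5) and its base is near (409.4,212.4). In the side view its tip is near (375.7,246). The upper bushing bore is at (256.3,238.9) in the top view.

```bash
python3 - <<'E'
from h import *
c=cam('top'); s=cam('side')
A=onz(c,(418.7,205.4),175);B=onz(c,(409.4,212.4),60);U=onz(c,(256.3,238.9),150)
print('tip',A,'base',B,'upper',U)
print('side: tip',onz(s,(375.7,245.9),175),'base',onz(s,(371.6,276.5),60))
print('corners',[onz(c,(350+x/9-.45,190+y/9-.45),60).round(1) for x,y in ((97,155),(628,92),(650,283),(112,358))])
# press base corners z16
print('press',[onz(c,(220+x/7-.45,205+y/7-.45),16).round(1) for x,y in ((290,82),(480,212),(255,538),(62,425))])
o=get_obs();R=Ro.from_euler('xyz',o['orientation'],degrees=True).as_matrix();print(R.round(3))
E
```

```text
tip [ 602.74308457 -268.52246304  175.        ] base [ 600.25417055 -267.13284535   60.        ] upper [508.59842551 200.55891663 150.        ]
side: tip [ 599.76712455 -273.09207653  175.        ] base [ 599.91870907 -275.22539893   60.        ]
corners [array([ 618.2, -111.8,   60. ]), array([ 640.9, -300.5,   60. ]), array([ 572.8, -305.4,   60. ]), array([ 546.6, -115.7,   60. ])]
press [array([594.3, 207.1,  16. ]), array([533.9, 118.2,  16. ]), array([386.2, 218. ,  16. ]), array([436.8, 306.9,  16. ])]
[[ 0.304 -0.     0.953]
 [-0.953  0.001  0.304]
 [-0.001 -1.     0.   ]]
```

Request:
apply_moves(
  steps=[
    [-2, 0, 5, -0.17],
    [-4.5, 0, 11, -0.35],
    [-7, 0, 17, -0.53],
    [-9.5, 0, 23, -0.7],
    [-11.5, 0, 28, -0.88],
  ],
  gripper=0.6,
)

```text
clock: 0.78
ee_pos: [423.0, -399.3, 253.2]
orientation: [-90.0, 0.0, -21.6]
wrist_force: [0.6, -0.3, 0.7]
opening: 0.598
```

```bash
cat >> h.py <<'E'
def goto(p,yaw=None):
    o=get_obs();R=Ro.from_euler('xyz',o['orientation'],degrees=True).as_matrix()
    d=R.T@(np.array(p)-o['ee_pos'])/10
    print('t',round(o['clock'],2),'pos',o['ee_pos'].round(1),'ori',o['orientation'].round(2),'F',o['wrist_force'].round(1),'op',round(o['opening'],3),'j',o['joints'].round(0))
    print('move cm',d.round(2), None if yaw is None else round(-np.radians(yaw-o['orientation'][2]),3))
E
python3 - <<'E'
from h import *
goto([601,-270,255],7.2)
E
```

```text
t 0.78 pos [ 423.  -399.3  253.2] ori [-90.     0.   -21.56] F [ 0.6 -0.3  0.7] op 0.598 j [-43.  16.  99.  -0.  65. -22.]
move cm [11.8  -0.18 18.56] -0.502
```

Request:
apply_moves(
  steps=[
    [3, 0, 5, -0.17],
    [6, 0, 9.5, -0.34],
    [9, 0, 14, -0.5],
    [11.8, 0, 18.5, -0.5],
    [11.8, 0, 18.5, -0.5],
  ],
)

```text
clock: 1.4
ee_pos: [602.6, -270.6, 252.7]
orientation: [-90.0, -0.0, 7.0]
wrist_force: [0.8, 0.7, -0.2]
opening: 0.602
```

```bash
python3 - <<'E'
from h import *
goto([601,-270,255],7.2)
im=snap('wrist','w1.png'); im=snap('side','s1.png'); im=snap('top','t1.png')
w=cam('wrist'); print(proj(w,[[601,-270,175],[601,-270,60]]), -w[0].T@w[1])
E
```

```text
t 1.4 pos [ 602.6 -270.6  252.7] ori [-8.997e+01 -2.000e-02  6.970e+00] F [ 0.8  0.7 -0.2] op 0.602 j [-24.  23.  89.   0.  68. -31.]
move cm [-0.15 -0.23  0.08] -0.004
[[322.26738707 213.18994207]
 [321.7784281  176.1297066 ]] [ 591.69864101 -200.58840765  373.70346641]
```

View pics/w1.png

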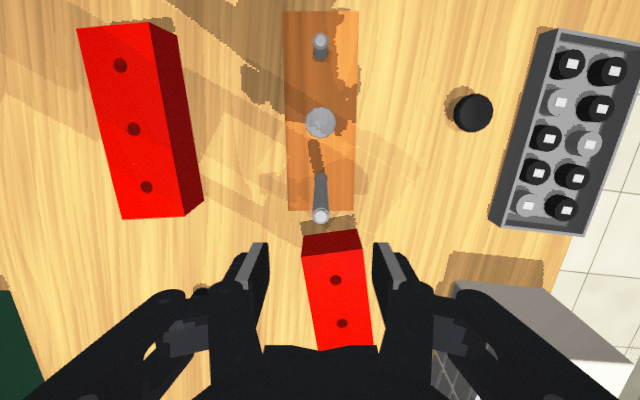

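View pics/s1.png

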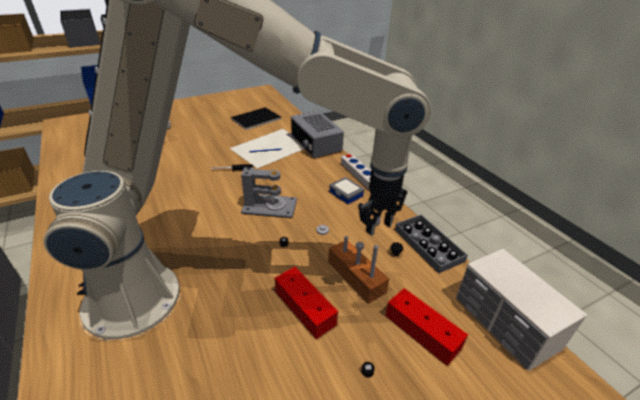

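The wrist view shows the ram tip at about (321,216) and its base near (320.5,173), centred between the fingers at (258..383). The side view shows the press unobstructed, near (265,190).

```bash
python3 - <<'E'
from h import *
im=cv2.imread('pics/w1.png'); crop(im,290,150,350,235,7,'w1c.png')
im=cv2.imread('pics/s1.png'); crop(im,235,155,310,225,8,'s1p.png')
w=cam('wrist')
for uv,z in [((321,215.5),175),((320.5,174),60)]: print(onz(w,uv,z))
E
```

```text
[ 600.34548541 -271.75278987  175.        ]
[ 599.42267208 -267.92925292   60.        ]
```

View pics/w1c.png

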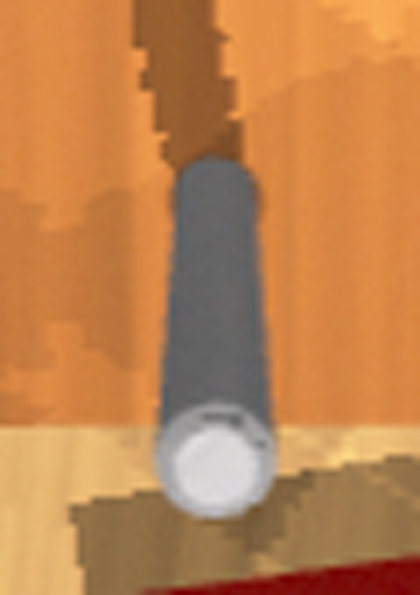

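View pics/s1p.png

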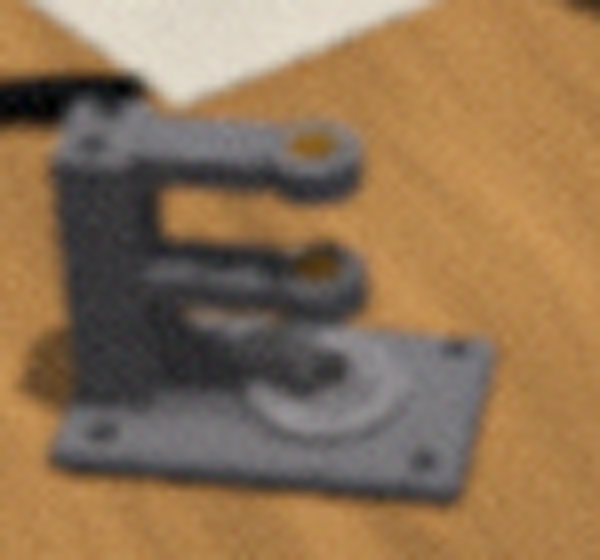

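Request:
apply_moves(
  steps=[
    [-0.24, 2.5, 0, 0],
    [-0.24, 6, 0, 0],
    [-0.24, 9, 0, 0],
    [-0.24, 10.5, 0, 0],
    [-0.24, 10.5, 0, 0],
  ],
)

```text
clock: 2.17
ee_pos: [596.8, -273.9, 147.7]
orientation: [-90.0, 0.1, 6.7]
wrist_force: [-0.7, -0.2, 0.1]
opening: 0.599
```

```bash
python3 - <<'E'
from h import *
goto([600.3,-271,148],7.2)
im=snap('wrist','w2.png')
E
```

```text
t 2.17 pos [ 596.8 -273.9  147.7] ori [-89.95   0.09   6.7 ] F [-0.7 -0.2  0.1] op 0.599 j [-25.  29.  94.  -0.  57. -31.]
move cm [ 0.38 -0.03  0.25] -0.009
```

View pics/w2.png

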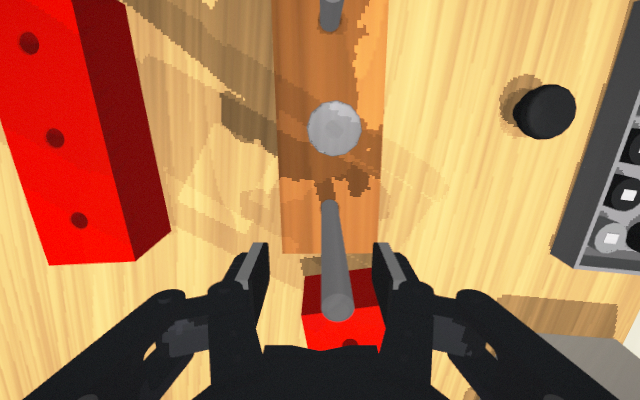

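The rod sits right of centre between the pads, with its top at (338,303). I'll shift before closing.

Request:
apply_moves(
  steps=[
    [0.38, 0, 0.25, 0],
    [0.38, 0, 0.25, 0],
    [0.38, 0, 0.25, 0],
  ],
)

```text
clock: 2.6
ee_pos: [601.6, -270.4, 148.9]
orientation: [-90.0, -0.0, 6.8]
wrist_force: [-0.3, 0.1, 0.2]
opening: 0.596
```

```bash
python3 - <<'E'
from h import *
goto([600.3,-271,148],7.2)
im=snap('wrist','w3.png'); crop(im,240,180,400,360,3.3,'w3c.png')
w=cam('wrist'); print(proj(w,[[600.3,-271,175],[600.3,-271,60]]))
E
```

```text
t 2.6 pos [ 601.6 -270.4  148.9] ori [-9.003e+01 -4.000e-02  6.780e+00] F [-0.3  0.1  0.2] op 0.596 j [-24.  29.  94.  -0.  57. -31.]
move cm [-0.14  0.09 -0.04] -0.007
[[314.71328319 318.24573048]
 [317.47422888 212.75833144]]
```

View pics/w3c.png

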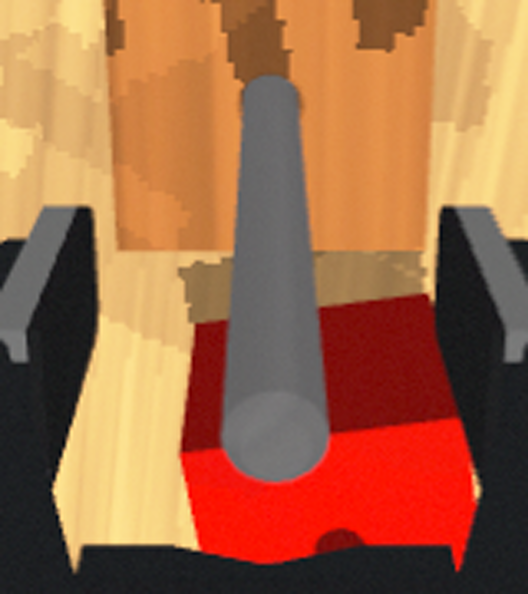

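```bash
python3 - <<'E'
from h import *
w=cam('wrist');o=get_obs()
P=o['ee_pos'];print(P,proj(w,[[P[0],P[1],175],[P[0],P[1],60]])); print(onz(w,(323.3,312),175),onz(w,(322,211),60))
E
```

```text
[ 601.49811567 -270.42013011  148.70884344] [[318.19072501 317.2424073 ]
 [319.23496346 212.18534927]]
[ 603.05720167 -267.97380154  175.        ] [ 603.3509327  -269.29708382   60.        ]
```

Request:
apply_moves(
  steps=[
    [0.12, 0, 0.2, 0],
    [0.12, 0, 0.2, 0],
  ],
)

```text
clock: 2.9
ee_pos: [602.3, -268.1, 148.3]
orientation: [-90.0, 0.0, 6.8]
wrist_force: [-0.3, -0.1, -0.0]
opening: 0.598
```

Request:
apply_moves(
  steps=[
    [0, 0, 0, 0],
    [0, 0, 0, 0],
    [0, 0, 0, 0],
    [0, 0, 0, 0],
    [0, 0, 0, 0],
  ],
  gripper=0,
  force=40,
)

```text
clock: 3.52
ee_pos: [602.3, -268.4, 148.3]
orientation: [-90.0, -0.0, 6.8]
wrist_force: [-0.2, 0.4, 0.5]
opening: 0.126
```

```bash
python3 - <<'E'
from h import *
goto([600.3,-271,148],7.2)
E
```

```text
t 3.52 pos [ 602.3 -268.4  148.3] ori [-9.00e+01 -1.00e-02  6.76e+00] F [-0.2  0.4  0.5] op 0.126 j [-24.  29.  94.   0.  57. -31.]
move cm [-0.23  0.03 -0.24] -0.008
```

Request:
apply_moves(
  steps=[
    [0, -0.5, 0, 0],
    [0, -2, 0, 0],
    [0, -4, 0, 0],
    [0, -6, 0, 0],
    [0, -8, 0, 0],
  ],
)

```text
clock: 4.15
ee_pos: [602.4, -268.4, 230.3]
orientation: [-90.0, -0.0, 6.8]
wrist_force: [0.8, -0.2, -2.4]
opening: 0.125
```

Request:
apply_moves(
  steps=[
    [0, -3, 0, 0],
    [0, -6, 0, 0],
    [0, -8.5, 0, 0],
    [0, -9.5, 0, 0],
    [0, -9.5, 0, 0],
  ],
)

```text
clock: 4.78
ee_pos: [602.4, -268.4, 324.0]
orientation: [-90.0, -0.1, 6.8]
wrist_force: [0.2, -0.2, -1.7]
opening: 0.127
```

```bash
python3 - <<'E'
from h import *
goto([508,202,323],7.2)
im=snap('wrist','w4.png'); im=snap('side','s4.png'); crop(im,300,100,460,300,3,'s4c.png')
E
```

```text
t 4.78 pos [ 602.4 -268.4  324. ] ori [-9.003e+01 -6.000e-02  6.760e+00] F [ 0.2 -0.2 -1.7] op 0.127 j [-24.  20.  85.   0.  75. -31.]
move cm [-3.83  0.07 47.82] -0.008
```

View pics/w4.png

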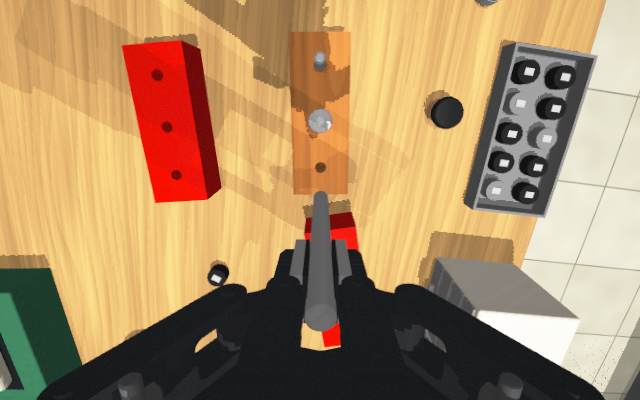

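View pics/s4c.png

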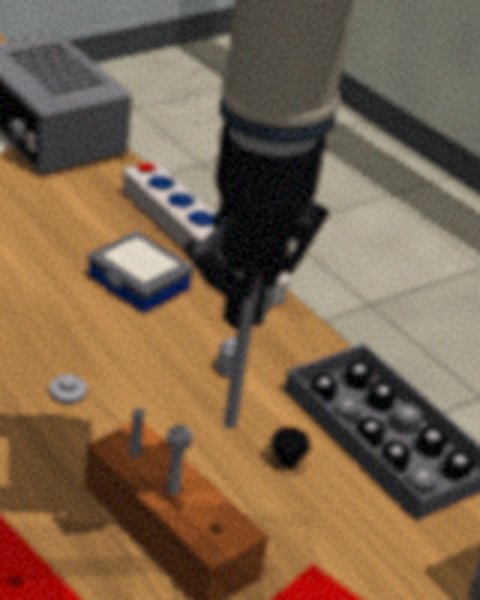

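The rod is out: its foot shows at (320,195) in the wrist view and the bore at (320,168) is empty. Next I move over to the press.

Request:
apply_moves(
  steps=[
    [-0.3, 0, 3, 0],
    [-0.7, 0, 8, 0],
    [-1.1, 0, 13, 0],
    [-1.5, 0, 18, 0],
    [-1.9, 0, 23, 0],
  ],
)

```text
clock: 5.5
ee_pos: [555.3, -40.7, 322.0]
orientation: [-90.0, 0.1, 6.7]
wrist_force: [0.4, 0.9, -0.3]
opening: 0.126
```

Request:
apply_moves(
  steps=[
    [-0.4, 0, 5, 0],
    [-0.8, 0, 10, 0],
    [-1.2, 0, 14.5, 0],
    [-1.5, 0, 18, 0],
    [-1.5, 0, 18, 0],
  ],
)

```text
clock: 6.12
ee_pos: [519.2, 136.6, 322.2]
orientation: [-90.0, 0.1, 6.9]
wrist_force: [-0.0, 0.1, -1.0]
opening: 0.128
```

```bash
python3 - <<'E'
from h import *
goto([508,201,324],7.2)
im=snap('wrist','w5.png'); w=cam('wrist');o=get_obs()
print(proj(w,[[508,201,150],list(o['ee_pos'][:2])+[190]]))
E
```

```text
t 6.12 pos [519.2 136.6 322.2] ori [-89.99   0.11   6.93] F [-0.   0.1 -1. ] op 0.128 j [ 15.   9. 100.   0.  72.   8.]
move cm [-0.34 -0.18  6.52] -0.005
[[315.99140873 113.00446767]
 [319.78569892 195.2149038 ]]
```

View pics/w5.png

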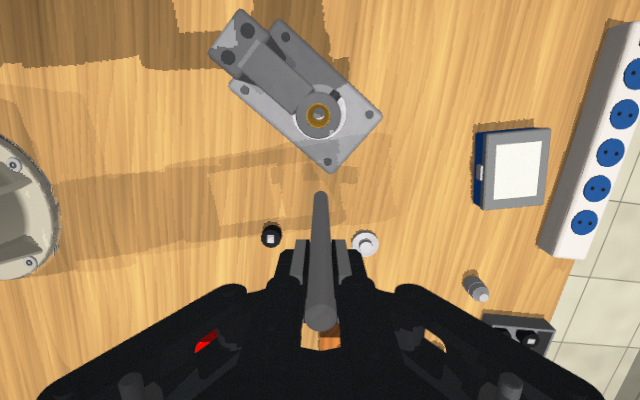

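The wrist view shows the upper bushing mouth at about (319,115) and the rod foot near (320,194), which agrees with the tool-axis prediction. I'll enlarge it.

```bash
python3 - <<'E'
from h import *
im=cv2.imread('pics/w5.png'); crop(im,285,80,355,220,5,'w5c.png')
w=cam('wrist'); print(onz(w,(319,114.6),150))
s=cam('side');t=cam('top')
print(proj(s,[[508.6,200.6,150],[508.6,200.6,86]]),onz(s,(274.3,173.2),150),onz(s,(275,187.9),86))
E
```

```text
[510.89395828 199.92856669 150.        ]
[[273.65599152 172.10255265]
 [274.47891939 187.37285284]] [507.9696224 193.3670612 150.       ] [509.01717032 196.86407152  86.        ]
```

View pics/w5c.png

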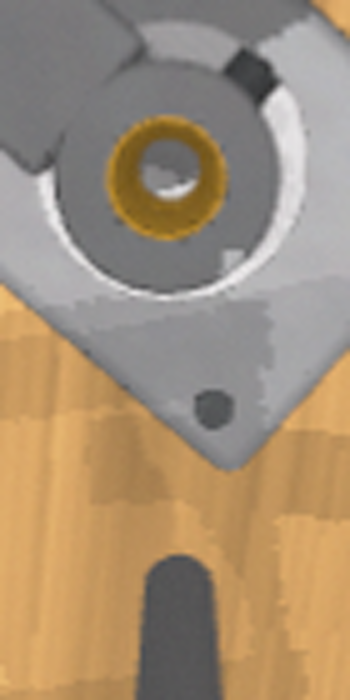

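Request:
apply_moves(
  steps=[
    [0, 0.4, 2, 0],
    [-0.1, 0.8, 4.5, 0],
    [-0.14, 1.2, 6.3, 0],
    [-0.14, 1.5, 6.3, 0],
    [-0.14, 1.5, 6.3, 0],
  ],
)

```text
clock: 6.8
ee_pos: [511.3, 196.8, 307.8]
orientation: [-90.0, 0.0, 6.8]
wrist_force: [1.1, -0.4, -1.9]
opening: 0.126
```

```bash
python3 - <<'E'
from h import *
goto([510.2,199.4,324],7.2)
im=snap('wrist','w6.png'); crop(im,280,120,360,240,5,'w6c.png'); im=snap('side','s6.png'); crop(im,220,60,340,220,4,'s6c.png')
im=snap('top','t6.png'); 
w=cam('wrist');o=get_obs();P=o['ee_pos'];f=P[2]-133.3
a=np.linspace(0,2*np.pi,60)
c=lambda r,z:proj(w,np.c_[P[0]+r*np.cos(a),P[1]+r*np.sin(a),0*a+z])
print('foot z',f,proj(w,[[P[0],P[1],f]]),'far edge y',c(4,f)[:,1].min(),c(6,f+2)[:,1].min())
E
```

```text
t 6.8 pos [511.3 196.8 307.8] ori [-9.003e+01  4.000e-02  6.770e+00] F [ 1.1 -0.4 -1.9] op 0.126 j [21. 11. 99. -0. 70. 14.]
move cm [-0.08 -1.62  0.27] -0.008
foot z 175.08460219970868 [[319.4797297 194.9083875]] far edge y 190.3754660991503 188.70304845694082
```

View pics/w6c.png

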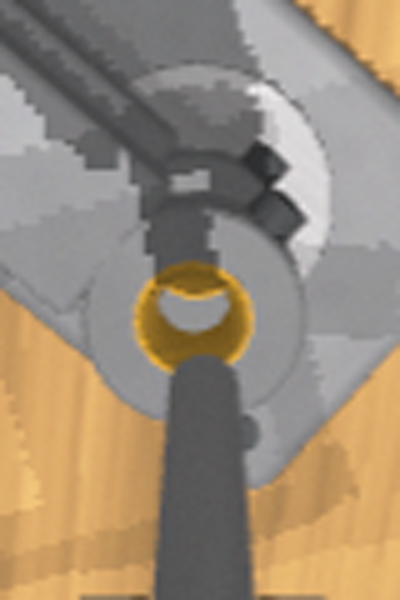

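View pics/s6c.png

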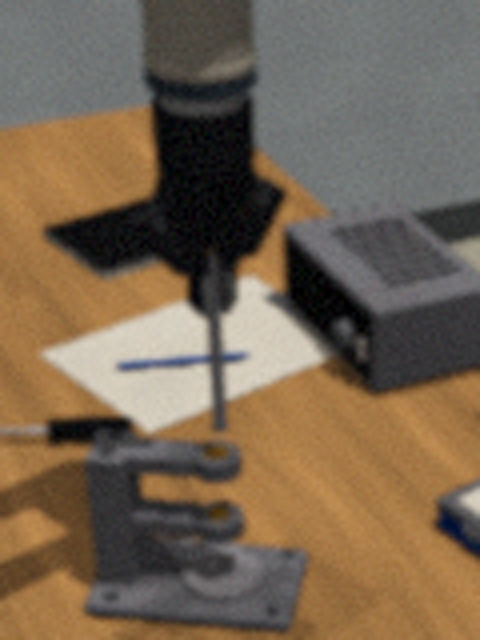

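View pics/t6.png

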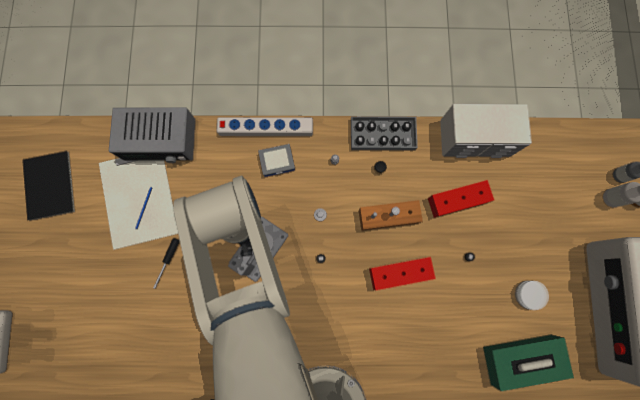

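```bash
python3 - <<'E'
from h import *
w=cam('wrist');o=get_obs();P=o['ee_pos']
M=onz(w,(318.0,183.2),150);F=onz(w,(320.2,195),175)
print(P,'mouth',M,'foot',F,'d',M-F)
s=cam('side'); 
print(proj(s,[[P[0],P[1],z] for z in (335,175,150)]), proj(s,[M,F]))
im=cv2.imread('pics/s6.png'); crop(im,255,110,295,200,8,'s6d.png')
E
```

```text
[511.60925535 196.6989503  308.3846022 ] mouth [509.70362836 200.55169084 150.        ] foot [512.23075542 196.66649922 175.        ] d [ -2.52712706   3.88519162 -25.        ]
[[272.33599129 122.86156957]
 [274.59460419 166.24880553]
 [274.91596716 172.45917444]] [[273.9620253  172.03269978]
 [274.76957666 166.2107134 ]]
```

View pics/s6d.png

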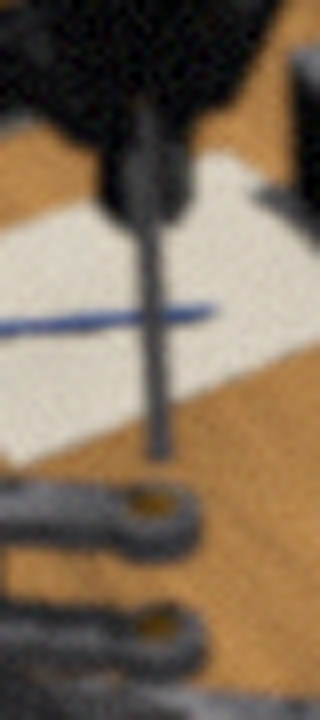

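Request:
apply_moves(
  steps=[
    [-0.2, 0.3, 0.42, 0],
    [-0.2, 0.9, 0.42, 0],
    [-0.2, 1.4, 0.42, 0],
    [-0.2, 1.4, 0.42, 0],
  ],
)

```text
clock: 7.45
ee_pos: [508.6, 201.0, 293.6]
orientation: [-90.0, 0.1, 6.8]
wrist_force: [-0.3, -0.2, -1.3]
opening: 0.122
```

```bash
python3 - <<'E'
from h import *
goto([509.7,200.5,300])
im=snap('wrist','w7.png'); crop(im,290,155,350,235,7,'w7c.png')
im=snap('side','s7.png'); crop(im,255,120,295,200,8,'s7d.png')
w=cam('wrist');o=get_obs();P=o['ee_pos']
print(proj(w,[[P[0],P[1],z] for z in (161,150,86)]))
s=cam('side');print(proj(s,[[P[0],P[1],z] for z in (335,161,150,86)]))
E
```

```text
t 7.45 pos [508.6 201.  293.6] ori [-9.001e+01  6.000e-02  6.760e+00] F [-0.3 -0.2 -1.3] op 0.122 j [ 21.  11. 101.   0.  68.  15.]
move cm [ 0.1  -0.64 -0.06] None
[[319.5258956  194.95951704]
 [319.56370776 191.52020078]
 [319.73673819 175.78844312]]
[[271.0075966  122.44531924]
 [273.54854767 169.28636709]
 [273.69485976 171.99952442]
 [274.5164071  187.26688662]]
```

View pics/w7c.png

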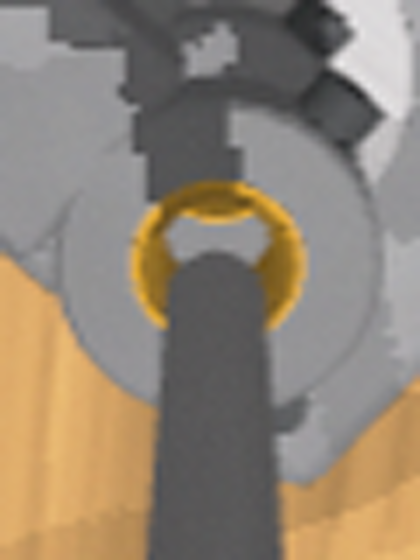

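View pics/s7d.png

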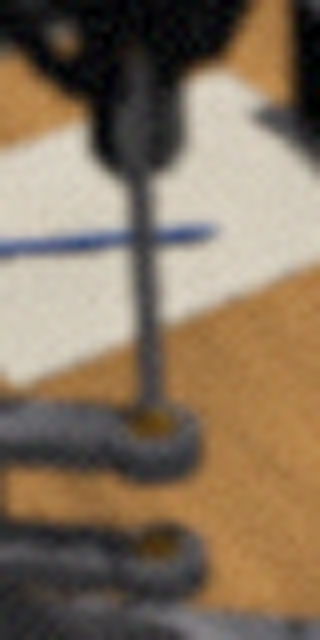

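In the wrist crop the mouth is centred at about (219,263), which is pixel (320.9,192.2). The foot is at x≈216 with its far edge at y≈252, so it's aligned to under 1 mm. I'll nudge slightly and start down while watching force.

Request:
apply_moves(
  steps=[
    [0.04, 0.3, 0.02, 0],
    [0.04, 0.7, 0.02, 0],
    [0.04, 1.1, 0.02, 0],
    [0.04, 1.3, 0.02, 0],
    [0.04, 1.3, 0.02, 0],
  ],
)

```text
clock: 8.18
ee_pos: [509.2, 201.4, 281.0]
orientation: [-90.0, 0.0, 6.8]
wrist_force: [-0.2, -0.1, -0.5]
opening: 0.123
```

```bash
python3 - <<'E'
from h import *
goto([509,201,280])
im=snap('wrist','w8.png'); crop(im,290,155,350,235,7,'w8c.png')
w=cam('wrist');o=get_obs();P=o['ee_pos']
print(proj(w,[[P[0],P[1],z] for z in (148,150,86)]))
E
```

```text
t 8.18 pos [509.2 201.4 281. ] ori [-9.001e+01  3.000e-02  6.760e+00] F [-0.2 -0.1 -0.5] op 0.123 j [ 21.  12. 101.   0.  67.  15.]
move cm [-0.02  0.1  -0.03] None
[[319.54420914 194.98180542]
 [319.5372739  195.63681044]
 [319.71854109 178.5232033 ]]
```

View pics/w8c.png

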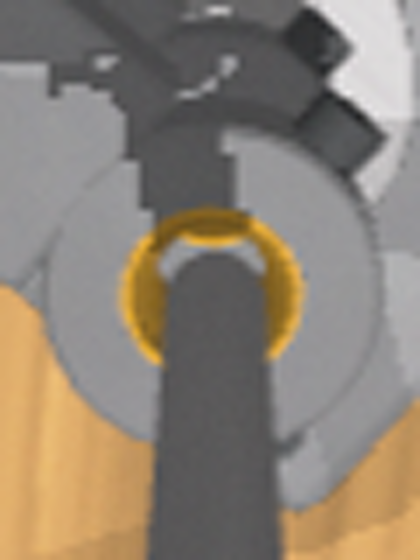

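Request:
apply_moves(
  steps=[
    [-0.02, 0.15, 0, 0],
    [-0.02, 0.3, 0, 0],
    [-0.02, 0.45, 0, 0],
    [-0.02, 0.45, 0, 0],
  ],
)

```text
clock: 8.72
ee_pos: [509.1, 201.3, 276.6]
orientation: [-90.0, 0.0, 6.8]
wrist_force: [0.2, -0.2, -1.9]
opening: 0.127
```

Request:
apply_moves(
  steps=[
    [0, 0.1, 0, 0],
    [0, 0.2, 0, 0],
    [0, 0.3, 0, 0],
    [0, 0.3, 0, 0],
  ],
)

```text
clock: 9.22
ee_pos: [509.1, 201.3, 273.7]
orientation: [-90.0, 0.0, 6.8]
wrist_force: [0.1, 0.6, -1.4]
opening: 0.133
```

```bash
python3 - <<'E'
from h import *
goto([509,201,270])
im=snap('wrist','w9.png'); crop(im,290,155,350,235,7,'w9c.png')
print(get_obs()['moment'])
E
```

```text
t 9.22 pos [509.1 201.3 273.7] ori [-9.00e+01  1.00e-02  6.76e+00] F [ 0.1  0.6 -1.4] op 0.133 j [ 21.  12. 102.  -0.  66.  15.]
move cm [-0.01  0.37 -0.03] None
[0.01642764 0.03251667 0.02408733]
```

View pics/w9c.png

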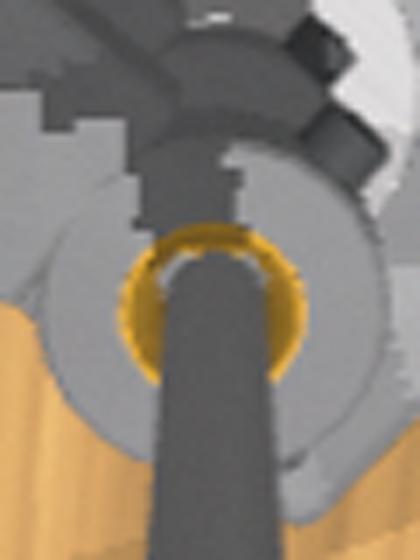

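Centred in the countersink (mouth x-centre 213, rod 214.5) with no contact force. Continuing down in small steps.

Request:
apply_moves(
  steps=[
    [0, 0.2, 0, 0],
    [0, 0.4, 0, 0],
    [0, 0.6, 0, 0],
    [0, 0.6, 0, 0],
  ],
)

```text
clock: 9.78
ee_pos: [509.0, 201.3, 267.5]
orientation: [-90.0, 0.0, 6.8]
wrist_force: [-0.0, 0.3, -2.0]
opening: 0.121
```

Request:
apply_moves(
  steps=[
    [0, 0.2, 0, 0],
    [0, 0.4, 0, 0],
    [0, 0.6, 0, 0],
    [0, 0.8, 0, 0],
    [0, 0.8, 0, 0],
  ],
)

```text
clock: 10.4
ee_pos: [509.0, 201.3, 259.6]
orientation: [-90.0, 0.0, 6.8]
wrist_force: [-0.0, 0.1, -1.7]
opening: 0.124
```

```bash
python3 - <<'E'
from h import *
goto([509.1,201.3,250])
im=snap('wrist','w10.png'); crop(im,290,155,350,235,7,'w10c.png')
im=snap('side','s10.png'); crop(im,245,110,305,210,8,'s10d.png')
E
```

```text
t 10.4 pos [509.  201.3 259.6] ori [-9.001e+01  2.000e-02  6.760e+00] F [-0.   0.1 -1.7] op 0.124 j [ 21.  13. 103.  -0.  64.  15.]
move cm [ 0.01  0.96 -0.  ] None
```

View pics/w10c.png

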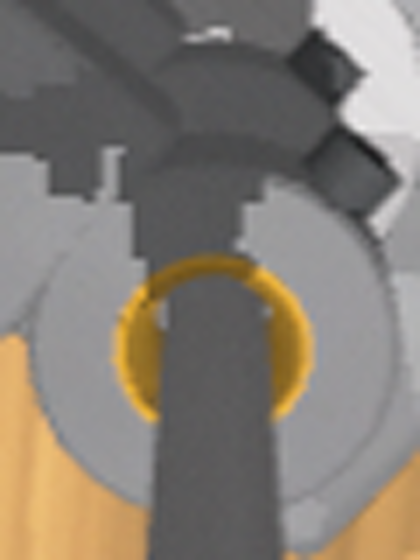

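View pics/s10d.png

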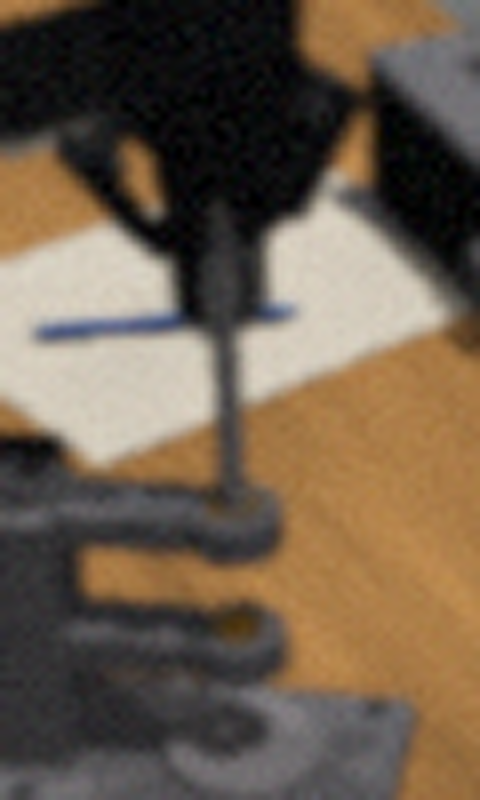

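The foot is through the upper bushing with no side force. Continuing.

Request:
apply_moves(
  steps=[
    [0, 0.3, 0, 0],
    [0, 0.6, 0, 0],
    [0, 0.9, 0, 0],
    [0, 1.2, 0, 0],
    [0, 1.5, 0, 0],
  ],
)

```text
clock: 11.12
ee_pos: [509.1, 201.4, 244.6]
orientation: [-90.0, 0.0, 6.8]
wrist_force: [0.3, 0.2, -0.9]
opening: 0.124
```

Request:
apply_moves(
  steps=[
    [0, 0.3, 0, 0],
    [0, 0.6, 0, 0],
    [0, 0.9, 0, 0],
    [0, 1.2, 0, 0],
    [0, 1.5, 0, 0],
  ],
)

```text
clock: 11.75
ee_pos: [509.1, 201.4, 229.6]
orientation: [-90.0, 0.0, 6.8]
wrist_force: [-0.4, 0.2, -1.5]
opening: 0.127
```

Request:
apply_moves(
  steps=[
    [0, 0.2, 0, 0],
    [0, 0.4, 0, 0],
    [0, 0.5, 0, 0],
    [0, 0.5, 0, 0],
  ],
)

```text
clock: 12.25
ee_pos: [509.1, 201.4, 224.7]
orientation: [-90.0, 0.0, 6.8]
wrist_force: [0.4, 1.0, -1.4]
opening: 0.131
```

```bash
python3 - <<'E'
from h import *
goto([509.1,201.3,191.3])
print(get_obs()['moment'])
im=snap('wrist','w11.png'); crop(im,280,155,360,275,5,'w11c.png')
im=snap('side','s11.png'); crop(im,245,110,305,210,8,'s11d.png')
E
```

```text
t 12.25 pos [509.1 201.4 224.7] ori [-90.     0.     6.76] F [ 0.4  1.  -1.4] op 0.131 j [ 21.  15. 105.  -0.  60.  15.]
move cm [-0.    3.34 -0.01] None
[ 0.07765539 -0.01287361  0.0141439 ]
```

View pics/w11c.png

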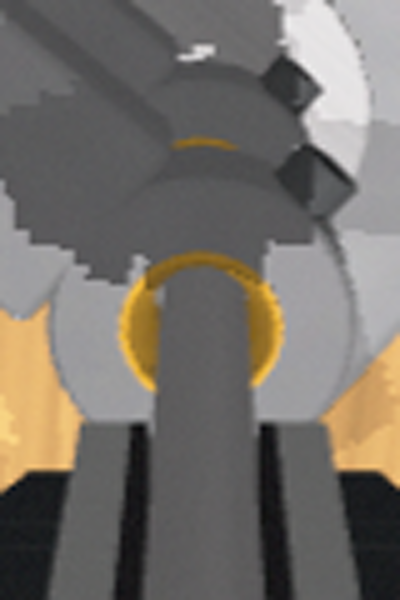

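View pics/s11d.png

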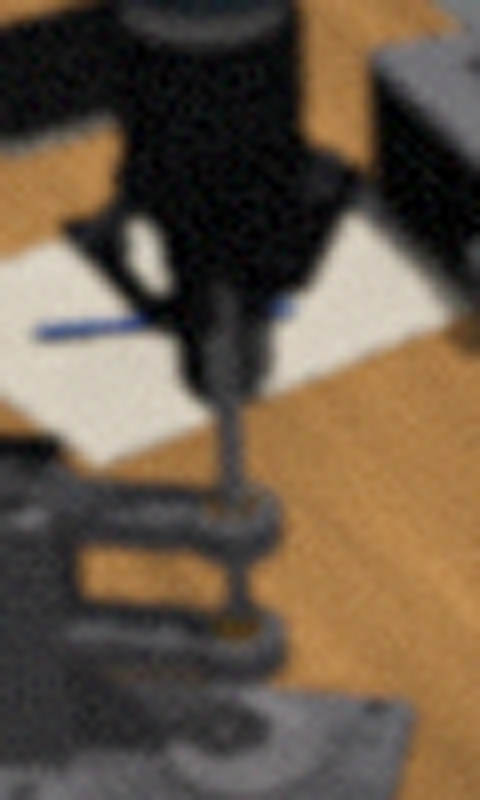

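The side view shows the foot just above the lower mouth, rod at about (236,605) and mouth at about (238,626). Forces are at noise level, so I'll ease into the lower bushing.

Request:
apply_moves(
  steps=[
    [-0.03, 0.15, 0, 0],
    [-0.03, 0.3, 0, 0],
    [-0.03, 0.45, 0, 0],
    [-0.03, 0.6, 0, 0],
    [-0.03, 0.6, 0, 0],
  ],
)

```text
clock: 12.98
ee_pos: [508.7, 201.3, 218.6]
orientation: [-90.0, 0.0, 6.8]
wrist_force: [-0.4, 0.5, -1.4]
opening: 0.129
```

Request:
apply_moves(
  steps=[
    [0, 0.1, 0, 0],
    [0, 0.2, 0, 0],
    [0, 0.3, 0, 0],
    [0, 0.4, 0, 0],
  ],
)

```text
clock: 13.48
ee_pos: [508.8, 201.3, 214.7]
orientation: [-90.0, -0.0, 6.8]
wrist_force: [-0.2, 0.3, -0.9]
opening: 0.129
```

Request:
apply_moves(
  steps=[
    [0, 0.1, 0, 0],
    [0, 0.2, 0, 0],
    [0, 0.3, 0, 0],
    [0, 0.4, 0, 0],
  ],
)

```text
clock: 13.98
ee_pos: [508.8, 201.3, 210.7]
orientation: [-90.0, 0.0, 6.8]
wrist_force: [0.0, 1.1, -1.9]
opening: 0.125
```

```bash
python3 - <<'E'
from h import *
goto([509.1,201.3,191.3])
print(get_obs()['moment'])
im=snap('wrist','w12.png'); crop(im,280,155,360,275,5,'w12c.png')
E
```

```text
t 13.97 pos [508.8 201.3 210.7] ori [-90.     0.     6.76] F [ 0.   1.1 -1.9] op 0.125 j [ 21.  16. 106.   0.  58.  15.]
move cm [ 0.03  1.94 -0.01] None
[-0.03842371  0.04164359  0.0277443 ]
```

View pics/w12c.png

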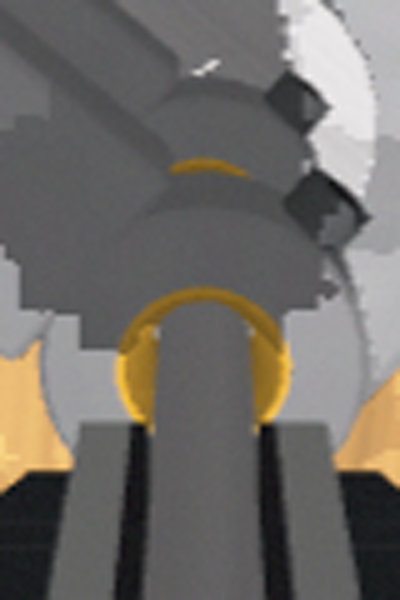

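No contact at foot z≈77, inside the lower bore. Lowering the remaining ~19 mm.

Request:
apply_moves(
  steps=[
    [0, 0.2, 0, 0],
    [0, 0.4, 0, 0],
    [0, 0.6, 0, 0],
    [0, 0.8, 0, 0],
    [0, 1.0, 0, 0],
  ],
)

```text
clock: 14.65
ee_pos: [508.8, 201.3, 200.7]
orientation: [-90.0, -0.0, 6.8]
wrist_force: [-0.4, -0.4, -1.3]
opening: 0.127
```

Request:
apply_moves(
  steps=[
    [0, 0.2, 0, 0],
    [0, 0.4, 0, 0],
    [0, 0.6, 0, 0],
    [0, 0.8, 0, 0],
    [0, 0.8, 0, 0],
  ],
)

```text
clock: 15.28
ee_pos: [508.7, 201.3, 192.6]
orientation: [-90.0, 0.0, 6.8]
wrist_force: [0.7, -0.2, -1.4]
opening: 0.127
```

```bash
python3 - <<'E'
from h import *
goto([509.1,201.3,191.3])
im=snap('wrist','w13.png'); crop(im,270,155,370,275,5,'w13c.png')
im=snap('side','s13.png'); crop(im,245,110,305,210,8,'s13d.png')
s=cam('side');P=get_obs()['ee_pos']
for z in (218,150,86,68,58,22): print(z,((proj(s,[[509,201,z]])[0]-[245,110]+.5)*8-.5).round(1))
E
```

```text
t 15.28 pos [508.7 201.3 192.6] ori [-9.00e+01  2.00e-02  6.76e+00] F [ 0.7 -0.2 -1.4] op 0.127 j [ 21.  17. 106.   0.  56.  15.]
move cm [ 0.04  0.13 -0.01] None
218 [225.8 361.9]
150 [233.3 499.6]
86 [239.8 621.8]
68 [241.6 654.9]
58 [242.6 673.1]
22 [246.  737.3]
```

View pics/s13d.png

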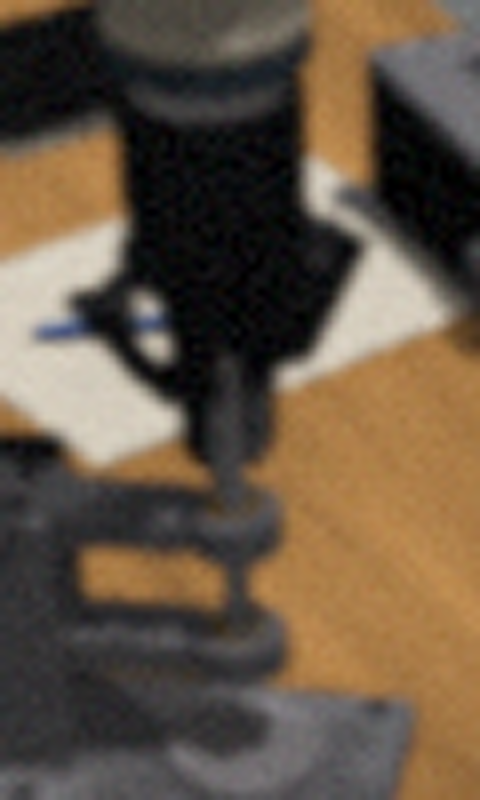

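View pics/w13.png

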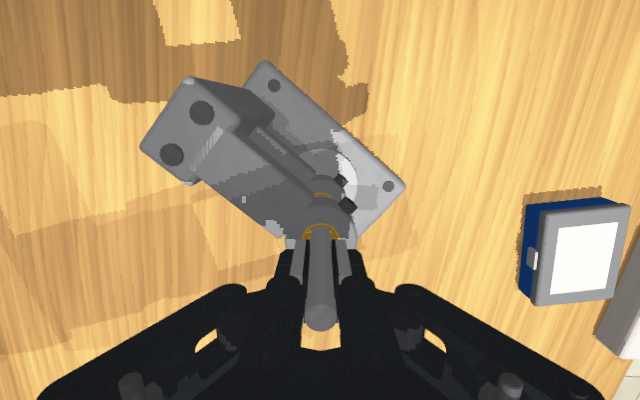

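Request:
apply_moves(
  steps=[
    [0, 0.07, 0, 0],
    [0, 0.13, 0, 0],
    [0, 0.13, 0, 0],
    [0, 0.13, 0, 0],
    [0, 0.13, 0, 0],
  ],
)

```text
clock: 16.0
ee_pos: [508.8, 201.3, 191.5]
orientation: [-90.0, -0.0, 6.8]
wrist_force: [0.6, -0.7, -0.2]
opening: 0.127
```

```bash
python3 - <<'E'
from h import *
goto([509.1,201.3,191.3])
a=cv2.imread('pics/w4.png');b=snap('wrist','w14.png')
crop(np.hstack([a[270:350,280:360],b[270:350,280:360]]),0,0,160,80,5,'cmp.png')
im=snap('top','t14.png');snap('side','s14.png')
E
```

```text
t 16.0 pos [508.8 201.3 191.5] ori [-90.    -0.     6.76] F [ 0.6 -0.7 -0.2] op 0.127 j [ 21.  17. 107.   0.  56.  15.]
move cm [ 0.03  0.02 -0.01] None
```

View pics/cmp.png

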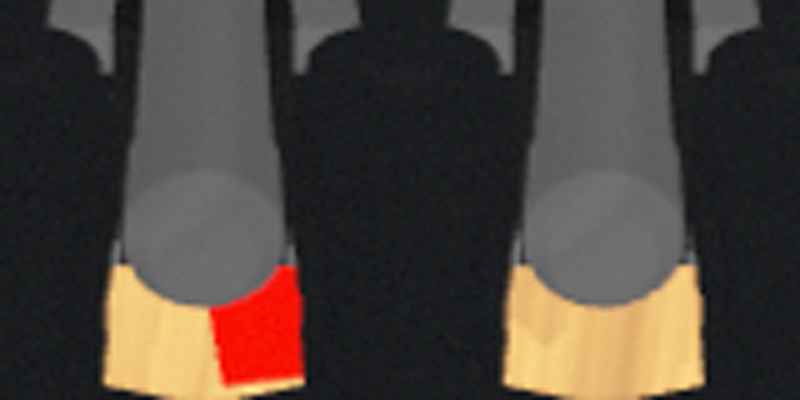

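View pics/s14.png

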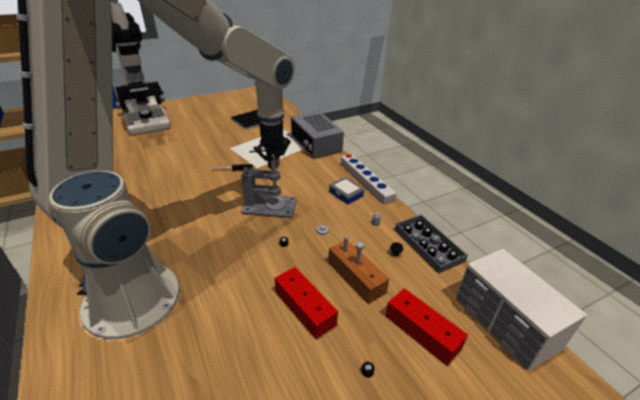

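The rod hasn't slipped: its top edge is at the same pixels as right after the lift. The other parts haven't moved, so I'll hand in.

```bash
python3 -c "
from cell import manip
print(manip.sign_off())"
```

```text
the job is handed in; nothing more can be done
None
```

The ram is through both bushings and held still in the gripper, with about 10 mm sticking out below the lower one. The job is handed in at about 16 s of the 51 s allowed.

- **Height:** the foot is at z ≈ 58 mm against the exit at 68 mm. I worked this out from the lift height and the arm's position. The side camera cannot see below the lower hub, so the foot itself was not seen there. The visible top of the rod matches that height.
- **Forcing:** I lowered it in small steps. Every reading during insertion stayed within about 2 N, including the rod's own weight, so there was no sign of it pressing on either bushing.
- **Grip:** I gripped it at 40 N. The rod's position in the gripper looks the same as right after the lift, so it has not slipped.
- **Other parts:** the short and headed rods are still in the block, and nothing else on the bench appears to have moved.
- **Disagreements:** the camera views differed by about 1–3 mm on the rod position and by more in one side-view estimate of the mouth (up to about 7 mm). I aligned the final fit from the wrist picture, where the foot and the bushing mouth could be seen together.

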